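# Clear the cutting table into the scrap box

## Task

Slide the low white scrap box square up against the side of the raised cutting table, so that its near rim is tucked under the edge of the table plate, then push all three aluminium offcuts off the plate over that edge so that they drop into the box; push them, do not pick them up. The finished flanged hub standing by the fence stays where it is, and so does the taller cardboard box of finished parts on the other side of the table.

Things in the scene. Friction and masses are not known exactly. Their poses are not given: they have to be found in the camera images.
- cutting_table: Raised steel cutting table, bolted down, yaw within 0.2 rad. Origin on the bench (z=0) under the middle of its plate; +x away from the robot to the fence, +y left along the fence. Its foot is 190 x 190 mm; the plate overhangs it by 15 mm all round. Behind the fence stands a white drive housing 150 mm wide (y), 125 mm high, at x=113 to 203 mm.
- plate_top (a point): Middle of the top of the cutting table's plate, 100 mm above the bench, axes as the table's. The plate is 220 x 220 mm and 12 mm thick. A fence 14 mm thick and 28 mm high stands on it along its far (+x) edge, at x=96 to 110 mm; the other three edges are open.
- scrap_box: Loose, open, empty white plastic box, 200 (x) x 130 (y) x 75 mm high, walls 4 mm, 0.25 to 0.4 kg, on the bench at the table's +y or -y side, long wall to the table, 25 to 75 mm from the plate's edge. Origin: middle of its underside. Its rim passes 13 mm under the plate; with its wall on the table's foot its origin is 160 mm from the table's along the table's y.
- parts_box: Loose open brown cardboard box with finished hubs in it, 210 mm (x) x 150 mm (y) x 90 mm high, 0.9 kg, on the side of the cutting table opposite the scrap box. Origin: middle of its underside. Bystander.
- bar_offcut: Flat-sided aluminium bar offcut, 75 (x) x 30 (y) x 26 mm high, about 0.15 kg, lying on the plate. Origin: middle of its underside. The three offcuts lie side by side in any order on the half of the plate nearer the robot, about 68 mm apart along the table's y, each roughly along the table's x.
- bar_center (a point): Middle of the bar offcut.
- hex_offcut: Aluminium hexagon bar offcut, 60 mm long (x), 32 mm across flats, about 0.14 kg, lying on a flat on the plate. Origin: middle of its underside.
- hex_center (a point): Axis of the hexagon offcut, at mid-length.
- angle_offcut: Aluminium angle (L-section) offcut, 65 mm long (x), both legs 35 mm wide and 8 mm thick, about 0.09 kg; one leg lies flat on the plate (y -17.5 to 17.5 mm), the other stands up along its -y edge, 35 mm high. Origin: middle of the underside of the flat leg.
- angle_center (a point): Middle of the angle offcut's 35 x 35 mm outline, at mid-length.
- hub: Finished aluminium hub: a round flange 56 mm in diameter and 14 mm thick with a 34 mm boss on it, 50 mm high in all, 0.2 kg, standing loose on the plate near the fence, its centre 57 to 62 mm behind (+x of) the plate's middle. Origin: middle of its underside. Bystander.

How it is judged (in metres and radians):
On the way:
1. the scrap box is pushed up square to the table, its near wall under the edge of the plate, while the offcuts are still on the plate (y of scrap_box in the frame of cutting_table between -0.175 and 0.175 m and x of scrap_box in the frame of cutting_table between -0.1 and 0.06 m and angle between the x axis of scrap_box and the x axis of cutting_table, either way round below 0.12 rad and z of each of bar_center, hex_center, angle_center in the frame of cutting_table above 0.1 m), for 0.2 s.
At the end, for the whole second after the job is handed in: All three offcuts at rest in the scrap box, centres below its rim; box flat, within 0.12 rad of square, near wall still under the plate edge (origin to table origin: under 175 mm along table y, -100 to 60 mm along x); hub upright within 12 mm of its start, parts box within 20 mm (y of scrap_box in the frame of cutting_table between -0.175 and 0.175 m and x of scrap_box in the frame of cutting_table between -0.1 and 0.06 m and angle between the x axis of scrap_box and the x axis of cutting_table, either way round below 0.12 rad and angle between scrap_box's own z axis and vertical below 0.1 rad and linear speed of each of scrap_box, bar_offcut, hex_offcut, angle_offcut below 0.02 m/s and x of bar_center in the frame of scrap_box between -0.096 and 0.096 m and y of bar_center in the frame of scrap_box between -0.061 and 0.061 m and z of bar_center in the frame of scrap_box between 0 and 0.072 m and x of hex_center in the frame of scrap_box between -0.096 and 0.096 m and y of hex_center in the frame of scrap_box between -0.061 and 0.061 m and z of hex_center in the frame of scrap_box between 0 and 0.072 m and x of angle_center in the frame of scrap_box between -0.096 and 0.096 m and y of angle_center in the frame of scrap_box between -0.061 and 0.061 m and z of angle_center in the frame of scrap_box between 0 and 0.072 m and distance of hub from where it was at the start of the episode below 0.012 m and angle between hub's own z axis and vertical below 0.15 rad and distance of parts_box from where it was at the start of the episode below 0.02 m); the robot touches nothing.
It fails at once if the finished hub is shifted by more than 12 mm or tipped (distance of hub from where it was at the start of the episode above 0.012 m or angle between hub's own z axis and vertical above 0.15 rad).
It fails at once if the parts box is shifted by more than 20 mm (distance of parts_box from where it was at the start of the episode above 0.02 m).
It fails at once if an offcut is picked up (its middle more than 45 mm above the plate) (z of any of bar_center, hex_center, angle_center in the frame of cutting_table above 0.145 m).
It also fails if it takes over 48 s, if anything falls off the work surface, if the arm or the gripper's body presses on something with over 40 N, if the wrist force passes 120 N, or if a joint passes its speed limit or range.

## Robot

A 6-joint arm with a two-finger parallel gripper is mounted at the origin on the work surface. World frame = base frame: x ahead of the robot, y to its left, z up, the work surface at z = 0. Lengths are in mm, angles in rad, forces in N, time in s.
With the tool pointing down it reaches from about 275 to 1000 mm from the base axis. Payload 8.4 kg.
Tool frame: the origin (TCP) lies midway between the tips of the shut fingers; the grasp point (between the pads) lies 19 mm behind it; z points along the fingers, y is the line along which they close (so a half turn about z gives the same grasp; the last joint's range is limited). The gripper opens to 85 mm and grips with 20 to 120 N. Pads are 22 mm wide; open, the fingers measure 114 mm over their backs; the gripper's body (76 mm by 85 mm) begins 54 mm behind the grasp point. The pads swing forward as they close: fully open they stand 13 mm farther back than shut.
Start: joints at [-1.185, 0.353, 1.633, -0, 1.155, -0.002], TCP at [236.344, -578.593, 231.281] pointing down, gripper open.
Joint ranges: [-2.63, 2.63], [-0.92, 2.1], [0.06, 2.66], [-1.3, 4.44], [0, 2.69], [-3.02, 3.02]. Speed limits (rad/s): [2.22, 2.22, 2.79, 3.14, 3.14, 3.14].

## Interface

Orientations are given as [roll, pitch, yaw] about the fixed x, y, z axes, in that order (R = Rz(yaw) Ry(pitch) Rx(roll)).
In Python, from rig import * gives the robot as it stands.
- The arm moves only by the shell command python3 -m jog 'ROWS' [FORCE]. ROWS is JSON, a list of rows, each an object of numbers: "x", "y", "z": the shift along the tool's x, y, z in cm; "spin": the turn about the tool's z in rad; "grip": the closure, from 0 (fully open) to 1 (shut). In form: [{"x": .., "y": .., "z": .., "spin": .., "grip": ..}, ...]. A call has 1 to 20 rows; each row shifts and turns the commanded pose from where the row before left it, along the tool's axes as they then stand; what a row does not reach is not made up. A row lasts 1/12 s, in which the tool goes at most 41.7 mm and 7.16 degrees, less where a joint would pass 70% of its speed; a pose out of reach is approached as far as the arm can. A call with a gripper value outside its range is refused whole. The fingers move at their own pace and stop on an object; FORCE is the grip in N (left out, the last holds). Time passes only in rows, so rows that do not move let the fingers close. It gives the time, the measured TCP pose, the force, the opening and the grip force at its end, in the units of the state.
- sense(): the state, without advancing time (a new reading comes with each control period).
- grab_frame(name): name is "side" or "top" or "wrist"; returns a dict with "pixels" (420x560x3 uint8, blue, green, red), "camera_matrix" (3x3 intrinsics, pixels), "rvec" (rotation vector, rad) and "tvec" (3), from world to camera coordinates, as OpenCV has them; the wrist camera has in their place "T_tool_cam" (4x4, takes a point from camera to tool coordinates, whose origin is the TCP and whose axes are the flange's). Camera axes: x right, y down, z forward; pixel columns grow to the right and rows downward; lengths in mm; the calibration is good to about 2 mm. A picture is of the moment at which its call begins: read the wrist's pose just before it. There is no depth.
- sign_off(): hands the job in; it is judged then, once.
The state is a dict: "clock": time; "qpos": joint angles; "qvel": joint speeds; "joint_efforts": joint torques, N m; "eef_pos": TCP position; "tcp_rot": TCP orientation; "contact_force": force on the tool from outside, world axes, zero at the start; "wrist_torque": the same for the moment, N m; "opening": opening from 0.0 (shut) to 1.0 (fully open); "grasp_force": force on a finger pad.
Only numpy, scipy, OpenCV 4.12 (cv2) and the standard library are available. Lean on these libraries where they do the work, as an engineer would, in place of code of your own. Each camera call takes 0.05 s, during which the arm holds its last target. There are 200 camera calls.

## Working session

There is one attempt and no reset: what is moved stays moved. The work goes in short steps, Python scripts to look and compute and a shell command to move; the robot and the scene stay as the last step left them, time stands still between calls to the robot, and variables do not carry over. Pictures are saved under pics/ and viewed, at most 10 in all, crops included, and the job is handed in when it is done.

```bash
mkdir -p pics
python3 - <<'E'
from rig import *
import cv2,numpy as np
s=sense();print(s)
for n in("top","side"):
    f=grab_frame(n);cv2.imwrite(f"pics/{n}0.png",f["pixels"]);print(n,f["camera_matrix"],f["rvec"],f["tvec"])
    np.savez(f"{n}0.npz",**f)
E
```

```text
{'clock': 0.0, 'qpos': array([-1.18538371e+00,  3.53610671e-01,  1.63413270e+00,  6.79053947e-06,
        1.15520181e+00, -2.41412300e-03]), 'qvel': array([-1.12754587e-03,  3.34367312e-04, -5.23026481e-05, -9.19263013e-04,
       -7.25834903e-04, -5.28149911e-04]), 'joint_efforts': array([ 3.76787328e-03, -6.05249047e+01, -3.42072415e+01, -2.56585452e-05,
        9.27085639e-03, -4.76772959e-05]), 'eef_pos': array([ 236.17667207, -578.14689749,  230.58569991]), 'tcp_rot': array([-3.14024014e+00, -9.47395391e-06,  3.87823990e-01]), 'contact_force': array([ 0.35658897, -0.31903814, -0.66424946]), 'wrist_torque': array([-0.01415961,  0.03162817, -0.01314365]), 'grasp_force': 0.0, 'opening': 0.9982660469801273}
top [[485.19683018   0.         278.12137204]
 [  0.         485.19683018 204.32467973]
 [  0.           0.           1.        ]] [ 2.1792918  -2.20260374  0.13787071] [ -4.86328584 578.53091618 836.56359983]
side [[434.19026021   0.         279.69425823]
 [  0.         434.19026021 212.22745226]
 [  0.           0.           1.        ]] [ 2.31931997 -0.95319433  0.32505011] [-389.31987306  381.95084559  646.94903169]
```

View pics/top0.png

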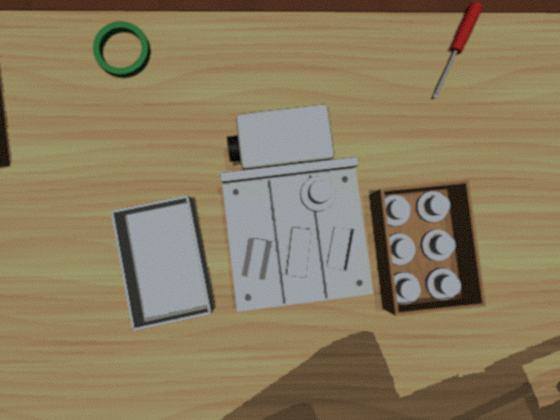

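View pics/side0.png

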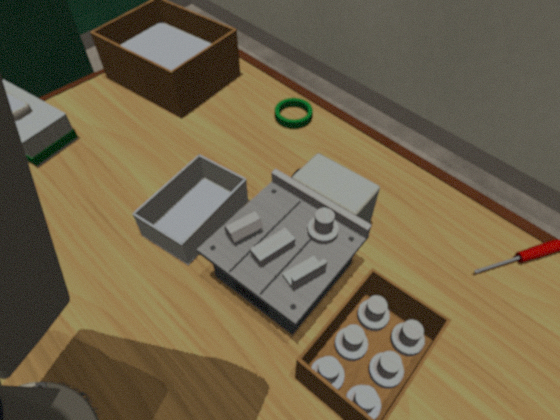

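The top view has up = +x and left = +y. It shows the scrap box on the left (about 114–212, 198–328), the plate at 222–372 × 160–311, the hub at (317,192) and the parts box on the right. The offcuts are at (257,258), (299,252) and (340,249). I'll enlarge this view to get exact points.

```bash
cat > h.py <<'E'
import numpy as np,cv2
def ray(f,px,z):
    K=f["camera_matrix"];R=cv2.Rodrigues(f["rvec"])[0];t=np.array(f["tvec"]).ravel()
    c=-R.T@t;d=R.T@np.linalg.inv(K)@np.array([px[0],px[1],1.]);return c+d*(z-c[2])/d[2]
E
python3 - <<'E'
from h import *
f=np.load("top0.npz")
for n,p,z in [("plateNL",(237,311),100),("plateNR",(372,294),100),("fenceL",(222,174),128),("fenceR",(357,159),128),
 ("boxFL",(114,211),75),("boxFR",(190,198),75),("boxNR",(212,314),75),("boxNL",(134,328),75),("hub",(319,188),50),("c",(257,258),120),("c",(299,252),120),("c",(340,249),120),("partsFL",(372,192),90),("partsNL",(396,313),90)]: print(n,ray(f,p,z).round(0))
im=f["pixels"][150:335,105:385];cv2.imwrite("pics/crop.png",cv2.resize(im[:,:],None,fx=2.85,fy=2.85,interpolation=cv2.INTER_CUBIC))
E
```

```text
plateNL [402.  59. 100.]
plateNR [ 425. -158.  100.]
fenceL [618.  80. 128.]
fenceR [ 640. -134.  128.]
boxFL [565. 263.  75.]
boxFR [586. 138.  75.]
boxNR [395. 101.  75.]
boxNL [374. 227.  75.]
hub [604. -82.  50.]
c [486.  26. 120.]
c [494. -40. 120.]
c [ 498. -105.  120.]
partsFL [ 592. -165.   90.]
partsNL [ 393. -199.   90.]
```

View pics/crop.png

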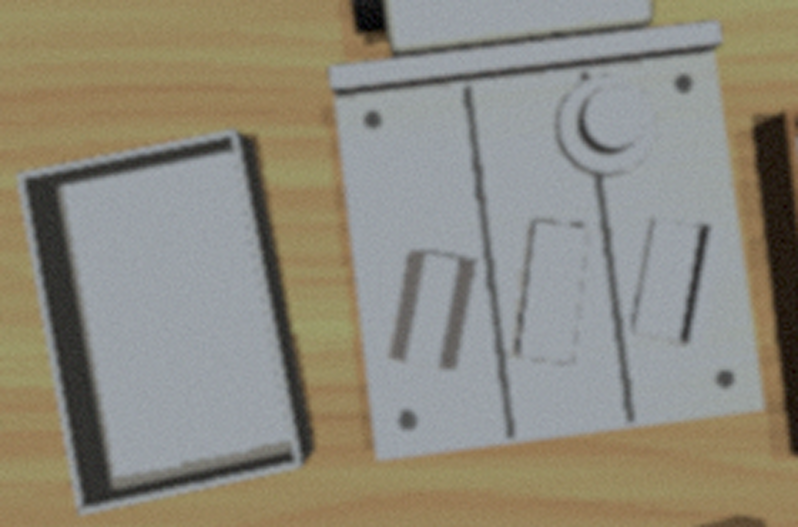

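The enlarged view confirms the layout. The hex lies nearest the box, the bar is in the middle, and the angle is on the -y side with its dark leg edge on the right. The table centre is about (522,-38) with yaw about 0.105. In the table frame the box is at about (-19,223) with a relative yaw of +0.08, and the offcuts are at x≈-29 and y≈67, 1 and -64. I'll turn the tool so its x lies along the table's +y (yaw 1.676), then move to the outer side of the box.

```bash
python3 -m jog '[{"spin":-0.117},{"spin":-0.117},{"spin":-0.117},{"spin":-0.117},{"spin":-0.117},{"spin":-0.117},{"spin":-0.117},{"spin":-0.117},{"spin":-0.117},{"spin":-0.117},{"spin":-0.117}]'
python3 -m jog '[{"x":3.5,"y":1.34},{"x":3.5,"y":1.34},{"x":3.5,"y":1.34},{"x":3.5,"y":1.34},{"x":3.5,"y":1.34},{"x":3.5,"y":1.34},{"x":3.5,"y":1.34},{"x":3.5,"y":1.34},{"x":3.5,"y":1.34},{"x":3.5,"y":1.34},{"x":3.5,"y":1.34},{"x":3.5,"y":1.34},{"x":3.5,"y":1.34},{"x":3.5,"y":1.34},{"x":3.5,"y":1.34},{"x":3.5,"y":1.34},{"x":3.5,"y":1.34},{"x":3.5,"y":1.34},{"x":3.5,"y":1.34},{"x":3.5,"y":1.34}]'
cat >> h.py <<'E'
O=np.array([522,-38.]);YAW=.105
def tab(p):
    d=np.array(p[:2])-O;c,s=np.cos(YAW),np.sin(YAW);return np.array([c*d[0]+s*d[1],-s*d[0]+c*d[1]]).round(1)
E
python3 - <<'E'
from rig import *;from h import *
s=sense();print(s["eef_pos"],s["tcp_rot"],tab(s["eef_pos"]),s["clock"],s["qpos"])
f=grab_frame("side")
f0=np.load("top0.npz")
cr=lambda x,y:(105+x/2.85,150+y/2.85)
for n,p,z in [("hubflange",(605,126),114),("bosstop",(618,116),150),("hex",(433,308),132),("bar",(551,291),126),("angle",(673,282),100),("NL",(376,460),100),("NR",(763,410),100)]:print(n,tab(ray(f0,cr(*p),z)))
E
```

```text
[ 236.16360791 -578.19167056  230.63154208] [-3.14034074e+00  8.86661247e-06  3.87794093e-01] [-340.9 -507.3] 0.1 [-1.18542011e+00  3.53571954e-01  1.63408206e+00 -1.30002270e-05
  1.15519053e+00 -2.41261069e-03]
hubflange [ 60.4 -39.6]
bosstop [ 61.4 -42.6]
hex [-29.2  67.8]
bar [-27.7   2.7]
angle [-31.2 -68.8]
NL [-109.8  109.3]
NR [-108.6 -110.3]schema error: expected keys x, y, z, spin, grip
schema error: expected keys x, y, z, spin, grip
```

Every row needs all five keys, so I'll write them out in full.

```bash
python3 -m jog '[{"x":0,"y":0,"z":0,"spin":-0.117,"grip":0},{"x":0,"y":0,"z":0,"spin":-0.117,"grip":0},{"x":0,"y":0,"z":0,"spin":-0.117,"grip":0},{"x":0,"y":0,"z":0,"spin":-0.117,"grip":0},{"x":0,"y":0,"z":0,"spin":-0.117,"grip":0},{"x":0,"y":0,"z":0,"spin":-0.117,"grip":0},{"x":0,"y":0,"z":0,"spin":-0.117,"grip":0},{"x":0,"y":0,"z":0,"spin":-0.117,"grip":0},{"x":0,"y":0,"z":0,"spin":-0.117,"grip":0},{"x":0,"y":0,"z":0,"spin":-0.117,"grip":0},{"x":0,"y":0,"z":0,"spin":-0.117,"grip":0}]' &&
python3 -m jog '[{"x":3.5,"y":1.34,"z":0,"spin":0,"grip":0},{"x":3.5,"y":1.34,"z":0,"spin":0,"grip":0},{"x":3.5,"y":1.34,"z":0,"spin":0,"grip":0},{"x":3.5,"y":1.34,"z":0,"spin":0,"grip":0},{"x":3.5,"y":1.34,"z":0,"spin":0,"grip":0},{"x":3.5,"y":1.34,"z":0,"spin":0,"grip":0},{"x":3.5,"y":1.34,"z":0,"spin":0,"grip":0},{"x":3.5,"y":1.34,"z":0,"spin":0,"grip":0},{"x":3.5,"y":1.34,"z":0,"spin":0,"grip":0},{"x":3.5,"y":1.34,"z":0,"spin":0,"grip":0},{"x":3.5,"y":1.34,"z":0,"spin":0,"grip":0},{"x":3.5,"y":1.34,"z":0,"spin":0,"grip":0},{"x":3.5,"y":1.34,"z":0,"spin":0,"grip":0},{"x":3.5,"y":1.34,"z":0,"spin":0,"grip":0},{"x":3.5,"y":1.34,"z":0,"spin":0,"grip":0},{"x":3.5,"y":1.34,"z":0,"spin":0,"grip":0},{"x":3.5,"y":1.34,"z":0,"spin":0,"grip":0},{"x":3.5,"y":1.34,"z":0,"spin":0,"grip":0},{"x":3.5,"y":1.34,"z":0,"spin":0,"grip":0},{"x":3.5,"y":1.34,"z":0,"spin":0,"grip":0}]'
python3 - <<'E'
from rig import *;from h import *
s=sense();print(s["eef_pos"],s["tcp_rot"],tab(s["eef_pos"]),s["clock"],s["qpos"])
E
```

```text
clock: 1.07
eef_pos: [236.3, -578.4, 230.9]
tcp_rot: [-3.141, -0.001, 1.681]
contact_force: [0.7, 0.0, -0.7]
opening: 0.993
grasp_force: 0.0
clock: 2.73
eef_pos: [430.1, 147.5, 231.3]
tcp_rot: [3.141, 0.0, 1.675]
contact_force: [-0.3, -0.7, 0.1]
opening: 1.0
grasp_force: 0.0
[430.13487383 147.46775204 231.30169385] [3.14145039e+00 7.52383065e-05 1.67519105e+00] [-71.9 194.1] 2.7333 [ 3.27062847e-01  8.34824612e-02  1.98190504e+00 -1.19073031e-04
  1.07608302e+00  2.22724648e-01]
```

```bash
python3 -m jog '[{"x":3.4,"y":1.32,"z":0,"spin":0,"grip":0},{"x":3.4,"y":1.32,"z":0,"spin":0,"grip":0},{"x":3.4,"y":1.32,"z":0,"spin":0,"grip":0},{"x":3.4,"y":1.32,"z":0,"spin":0,"grip":0},{"x":0,"y":0,"z":3.5,"spin":0,"grip":0},{"x":0,"y":0,"z":3.5,"spin":0,"grip":0},{"x":0,"y":0,"z":3.5,"spin":0,"grip":0},{"x":0,"y":0,"z":3.5,"spin":0,"grip":0},{"x":0,"y":0,"z":3.5,"spin":0,"grip":0},{"x":0,"y":0,"z":3.4,"spin":0,"grip":0},{"x":0,"y":0,"z":0,"spin":0,"grip":0}]' && python3 -m jog '[{"x":-1.5,"y":0,"z":0,"spin":0,"grip":0},{"x":-1,"y":0,"z":0,"spin":0,"grip":0},{"x":-0.8,"y":0,"z":0,"spin":0,"grip":0},{"x":-0.8,"y":0,"z":0,"spin":0,"grip":0},{"x":-0.8,"y":0,"z":0,"spin":0,"grip":0},{"x":-0.8,"y":0,"z":0,"spin":0,"grip":0},{"x":-0.8,"y":0,"z":0,"spin":0,"grip":0},{"x":-0.8,"y":0,"z":0,"spin":0,"grip":0},{"x":-0.5,"y":0,"z":0,"spin":0,"grip":0},{"x":0,"y":0,"z":0,"spin":0,"grip":0}]'
python3 - <<'E'
from rig import *;from h import *
s=sense();print(s["eef_pos"],s["tcp_rot"],tab(s["eef_pos"]),s["clock"])
f=grab_frame("top");cv2.imwrite("pics/t1.png",f["pixels"])
E
```

```text
clock: 3.65
eef_pos: [464.7, 283.8, 16.5]
tcp_rot: [-3.133, 0.004, 1.675]
contact_force: [-1.2, -1.0, -1.1]
opening: 0.995
grasp_force: 0.0
clock: 4.48
eef_pos: [477.3, 207.5, 22.8]
tcp_rot: [3.141, 0.0, 1.674]
contact_force: [-0.0, -1.2, 5.9]
opening: 1.0
grasp_force: 0.0
[477.34489103 207.48150155  22.75236037] [3.14064972e+00 1.34985088e-04 1.67435414e+00] [-18.7 248.8] 4.4833
```

View pics/t1.png

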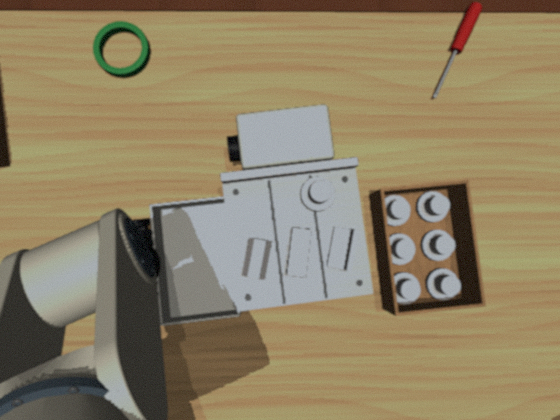

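The box rim is now at the plate edge. Its outer corners are at (150,204) and (163,325), which is square. I'll push about 12 mm more until it touches the foot.

```bash
python3 -m jog '[{"x":-0.4,"y":0,"z":0,"spin":0,"grip":0},{"x":-0.4,"y":0,"z":0,"spin":0,"grip":0},{"x":-0.3,"y":0,"z":0,"spin":0,"grip":0},{"x":0,"y":0,"z":0,"spin":0,"grip":0}]'
python3 - <<'E'
from rig import *;from h import *
f=grab_frame("top");np.savez("t2.npz",**f);cv2.imwrite("pics/t2.png",cv2.resize(f["pixels"][180:345,130:290],None,fx=3.6,fy=3.6,interpolation=2))
s=sense();print(tab(s["eef_pos"]))
E
```

```text
clock: 4.87
eef_pos: [477.7, 197.2, 22.5]
tcp_rot: [-3.141, -0.0, 1.674]
contact_force: [-1.0, 3.5, 6.6]
opening: 1.001
grasp_force: 0.0
[-19.4 238.6]
```

View pics/t2.png

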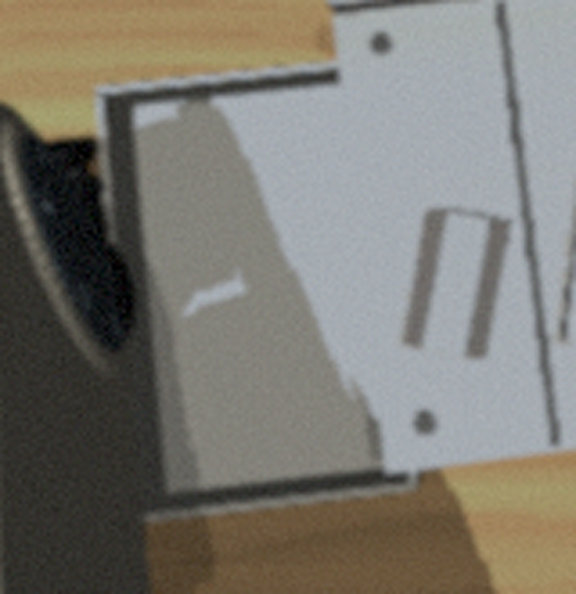

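```bash
python3 - <<'E'
from h import *
f=np.load("t2.npz")
for p in [(98,90),(147,517),(415,488)]:print(tab(ray(f,(130+p[0]/3.6,180+p[1]/3.6),75)))
E
python3 -m jog '[{"x":-0.15,"y":0,"z":0,"spin":0,"grip":0},{"x":-0.15,"y":0,"z":0,"spin":0,"grip":0},{"x":0,"y":0,"z":0,"spin":0,"grip":0}]'
```

```text
[ 76.5 223.2]
[-119.2  219.7]
[-121.1   98.1]
clock: 5.17
eef_pos: [477.2, 196.2, 22.5]
tcp_rot: [-3.14, -0.002, 1.675]
contact_force: [-8.9, 20.7, 6.8]
opening: 1.0
grasp_force: 5.4
```

The box is seated: 21 N on contact and its outer wall is at y≈221. Next I'll back off, lift, cross over the table with the fingers half closed, and stop above the gap behind the angle.

```bash
python3 -m jog '[{"x":0.5,"y":0,"z":0,"spin":0,"grip":0},{"x":1.5,"y":0,"z":0,"spin":0,"grip":0},{"x":1,"y":0,"z":-3,"spin":0,"grip":0},{"x":0,"y":0,"z":-3.5,"spin":0,"grip":0},{"x":0,"y":0,"z":-3.5,"spin":0,"grip":0},{"x":0,"y":0,"z":-3.5,"spin":0,"grip":0},{"x":0,"y":0,"z":-3.5,"spin":0,"grip":0},{"x":0,"y":0,"z":-3.5,"spin":0,"grip":0},{"x":-3.75,"y":-0.1,"z":0,"spin":0,"grip":0.5},{"x":-3.75,"y":-0.1,"z":0,"spin":0,"grip":0.5},{"x":-3.75,"y":-0.1,"z":0,"spin":0,"grip":0.5},{"x":-3.75,"y":-0.1,"z":0,"spin":0,"grip":0.5},{"x":-3.75,"y":-0.1,"z":0,"spin":0,"grip":0.5},{"x":-3.75,"y":-0.1,"z":0,"spin":0,"grip":0.5},{"x":-3.75,"y":-0.1,"z":0,"spin":0,"grip":0.5},{"x":-3.75,"y":-0.1,"z":0,"spin":0,"grip":0.5},{"x":-3.75,"y":-0.1,"z":0,"spin":0,"grip":0.5},{"x":-3.75,"y":-0.1,"z":0,"spin":0,"grip":0.5},{"x":0,"y":0,"z":0,"spin":0,"grip":0.5}]'
python3 - <<'E'
from rig import *;from h import *
s=sense();print(s["eef_pos"],tab(s["eef_pos"]),s["clock"])
f=grab_frame("wrist");cv2.imwrite("pics/w1.png",f["pixels"])
E
```

```text
clock: 6.75
eef_pos: [503.6, -155.5, 226.9]
tcp_rot: [-3.141, 0.002, 1.671]
contact_force: [0.0, 1.0, -0.1]
opening: 0.499
grasp_force: 0.0
[ 503.60425242 -155.49521442  226.88462707] [ -30.6 -114.9] 6.75
```

View pics/w1.png

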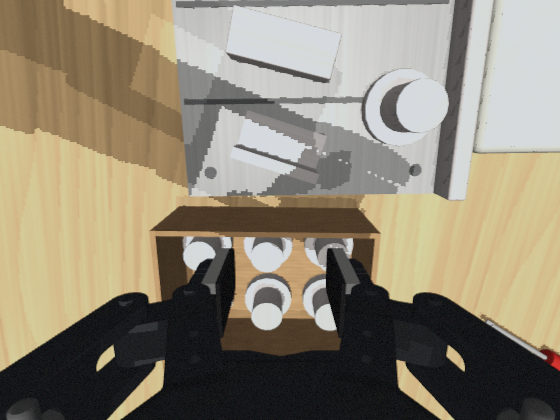

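The wrist view shows the angle at (235–325, 110–183) with its standing leg on the near (-y) side. The plate edge is at row 194 and the hub is at (405,105). I'll check the gap behind the angle.

Run:
```python
from rig import *;from h import *
from scipy.spatial.transform import Rotation as Ro
s=sense();f=grab_frame("wrist");T=np.array(f["T_tool_cam"]);R=Ro.from_euler("xyz",s["tcp_rot"]).as_matrix()
c=R@T[:3,3]+s["eef_pos"]
print(tab(c),c[2])
for p in [(318,183),(235,158),(235,147),(318,172),(190,194),(435,194),(405,105),(229,54),(330,80)]:
    d=R@T[:3,:3]@np.linalg.inv(f["camera_matrix"])@np.array([*p,1.])
    print(p,*[tab(c+d*(z-c[2])/d[2]) for z in(100,114,126,135)])
```

```text
[-30.3 -47.1] 369.4505602065534
(318, 183) [  1.  -96.3] [ -0.6 -93.7] [ -2.  -91.5] [ -3.1 -89.9]
(235, 158) [-67.8 -75.1] [-65.9 -73.7] [-64.2 -72.4] [-62.9 -71.5]
(235, 147) [-67.4 -66.2] [-65.5 -65.2] [-63.9 -64.4] [-62.6 -63.7]
(318, 172) [  0.8 -87. ] [ -0.8 -85. ] [ -2.2 -83.2] [ -3.3 -81.8]
(190, 194) [-107.2 -105.2] [-103.2 -102.2] [-99.8 -99.6] [-97.2 -97.7]
(435, 194) [ 100.3 -106.2] [  93.5 -103.1] [  87.7 -100.5] [ 83.4 -98.5]
(405, 105) [ 68.1 -34.2] [ 63.  -34.9] [ 58.6 -35.5] [ 55.3 -35.9]
(229, 54) [-69.2   3.4] [-67.2   0.8] [-65.4  -1.5] [-64.1  -3.2]
(330, 80) [  8.3 -15.5] [  6.3 -17.1] [  4.5 -18.5] [  3.3 -19.6]
```

```bash
python3 -m jog '[{"x":-0.1,"y":0,"z":3.5,"spin":0,"grip":0.5},{"x":0,"y":0,"z":3.5,"spin":0,"grip":0.5},{"x":0,"y":0,"z":2.5,"spin":0,"grip":0.5},{"x":0,"y":0,"z":1.5,"spin":0,"grip":0.5},{"x":0,"y":0,"z":1.2,"spin":0,"grip":0.5},{"x":0,"y":0,"z":0,"spin":0,"grip":0.5}]' && python3 -m jog '[{"x":0.6,"y":0,"z":0,"spin":0,"grip":0.5},{"x":0.6,"y":0,"z":0,"spin":0,"grip":0.5},{"x":0.6,"y":0,"z":0,"spin":0,"grip":0.5},{"x":0.6,"y":0,"z":0,"spin":0,"grip":0.5},{"x":0.6,"y":0,"z":0,"spin":0,"grip":0.5},{"x":0.6,"y":0,"z":0,"spin":0,"grip":0.5},{"x":0.6,"y":0,"z":0,"spin":0,"grip":0.5},{"x":0.6,"y":0,"z":0,"spin":0,"grip":0.5},{"x":0.6,"y":0,"z":0,"spin":0,"grip":0.5},{"x":0.6,"y":0,"z":0,"spin":0,"grip":0.5}]'
python3 - <<'E'
from rig import *;from h import *
s=sense();print(tab(s["eef_pos"]),s["clock"])
f=grab_frame("side");cv2.imwrite("pics/s3.png",f["pixels"][150:350,150:400].repeat(2,0).repeat(2,1))
E
```

```text
clock: 7.35
eef_pos: [501.8, -148.7, 102.6]
tcp_rot: [-3.137, -0.002, 1.676]
contact_force: [-0.7, 0.8, 0.6]
opening: 0.501
grasp_force: 0.0
clock: 8.18
eef_pos: [498.0, -90.3, 105.4]
tcp_rot: [3.141, 0.0, 1.675]
contact_force: [-0.7, -1.0, -0.0]
opening: 0.495
grasp_force: 0.8
[-29.3 -49.5] 8.1833
```

View pics/s3.png

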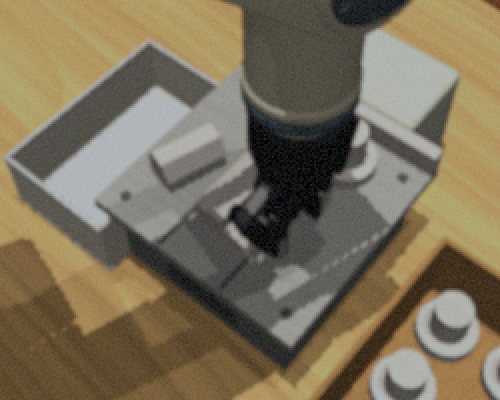

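The side view shows the fingers behind the angle, which is being pushed toward the bar. The hex is still at crop (190,155), the hub is undisturbed and the box is tucked in. I'll keep pushing.

```bash
python3 -m jog '[{"x":0.6,"y":0,"z":0,"spin":0,"grip":0.5},{"x":0.6,"y":0,"z":0,"spin":0,"grip":0.5},{"x":0.6,"y":0,"z":0,"spin":0,"grip":0.5},{"x":0.6,"y":0,"z":0,"spin":0,"grip":0.5},{"x":0.6,"y":0,"z":0,"spin":0,"grip":0.5},{"x":0.6,"y":0,"z":0,"spin":0,"grip":0.5},{"x":0.6,"y":0,"z":0,"spin":0,"grip":0.5},{"x":0.6,"y":0,"z":0,"spin":0,"grip":0.5},{"x":0.6,"y":0,"z":0,"spin":0,"grip":0.5},{"x":0.6,"y":0,"z":0,"spin":0,"grip":0.5},{"x":0.6,"y":0,"z":0,"spin":0,"grip":0.5},{"x":0.6,"y":0,"z":0,"spin":0,"grip":0.5},{"x":0.6,"y":0,"z":0,"spin":0,"grip":0.5},{"x":0.6,"y":0,"z":0,"spin":0,"grip":0.5}]'
python3 - <<'E'
from rig import *;from h import *
s=sense();print(tab(s["eef_pos"]),s["clock"])
f=grab_frame("side");cv2.imwrite("pics/s4.png",f["pixels"][150:350,120:400].repeat(2,0).repeat(2,1))
E
```

```text
clock: 9.4
eef_pos: [489.0, -6.6, 105.2]
tcp_rot: [-3.141, -0.0, 1.675]
contact_force: [0.0, -1.7, 0.0]
opening: 0.501
grasp_force: 0.6
[-29.5  34.7] 9.4
```

View pics/s4.png

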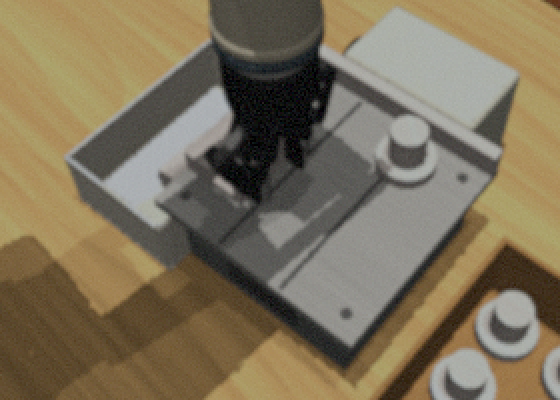

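The pieces are being swept over the edge. The hex has already gone over near crop (155,210), the bar and angle are ahead of the fingers, and the hub is untouched. Now the last 85 mm.

```bash
python3 -m jog '[{"x":0.6,"y":0,"z":0,"spin":0,"grip":0.5},{"x":0.6,"y":0,"z":0,"spin":0,"grip":0.5},{"x":0.6,"y":0,"z":0,"spin":0,"grip":0.5},{"x":0.6,"y":0,"z":0,"spin":0,"grip":0.5},{"x":0.6,"y":0,"z":0,"spin":0,"grip":0.5},{"x":0.6,"y":0,"z":0,"spin":0,"grip":0.5},{"x":0.6,"y":0,"z":0,"spin":0,"grip":0.5},{"x":0.6,"y":0,"z":0,"spin":0,"grip":0.5},{"x":0.6,"y":0,"z":0,"spin":0,"grip":0.5},{"x":0.6,"y":0,"z":0,"spin":0,"grip":0.5},{"x":0.6,"y":0,"z":0,"spin":0,"grip":0.5},{"x":0.6,"y":0,"z":0,"spin":0,"grip":0.5},{"x":0.6,"y":0,"z":0,"spin":0,"grip":0.5},{"x":0.4,"y":0,"z":0,"spin":0,"grip":0.5},{"x":0,"y":0,"z":0,"spin":0,"grip":0.5}]' && python3 -m jog '[{"x":-0.5,"y":0,"z":-0.5,"spin":0,"grip":0.5},{"x":0,"y":0,"z":-2.5,"spin":0,"grip":0.5},{"x":0,"y":0,"z":-3.5,"spin":0,"grip":0.5},{"x":0,"y":0,"z":-3.5,"spin":0,"grip":0.5},{"x":-3,"y":0,"z":-2,"spin":0,"grip":0.5},{"x":-3.5,"y":0,"z":0,"spin":0,"grip":0.5},{"x":-3.5,"y":0,"z":0,"spin":0,"grip":0.5},{"x":-3.5,"y":0,"z":0,"spin":0,"grip":0.5},{"x":-3.5,"y":0,"z":0,"spin":0,"grip":0.5},{"x":-3.5,"y":0,"z":0,"spin":0,"grip":0.5},{"x":-3.5,"y":0,"z":0,"spin":0,"grip":0.5},{"x":-3.5,"y":0,"z":0,"spin":0,"grip":0.5},{"x":-3.5,"y":0,"z":0,"spin":0,"grip":0.5},{"x":-3.5,"y":0,"z":0,"spin":0,"grip":0.5},{"x":0,"y":0,"z":0,"spin":0,"grip":0.5}]'
python3 - <<'E'
from rig import *;from h import *
f=grab_frame("top");np.savez("t5.npz",**f);cv2.imwrite("pics/t5.png",cv2.resize(f["pixels"][150:350,110:390],None,fx=2.8,fy=2.8,interpolation=2))
E
```

```text
clock: 10.7
eef_pos: [480.6, 75.1, 105.3]
tcp_rot: [3.142, -0.0, 1.675]
contact_force: [-0.8, 0.7, -0.5]
opening: 0.504
grasp_force: 0.0
clock: 11.95
eef_pos: [517.2, -280.0, 225.8]
tcp_rot: [3.14, 0.003, 1.672]
contact_force: [-1.1, -0.1, -1.0]
opening: 0.505
grasp_force: 0.0
```

View pics/t5.png

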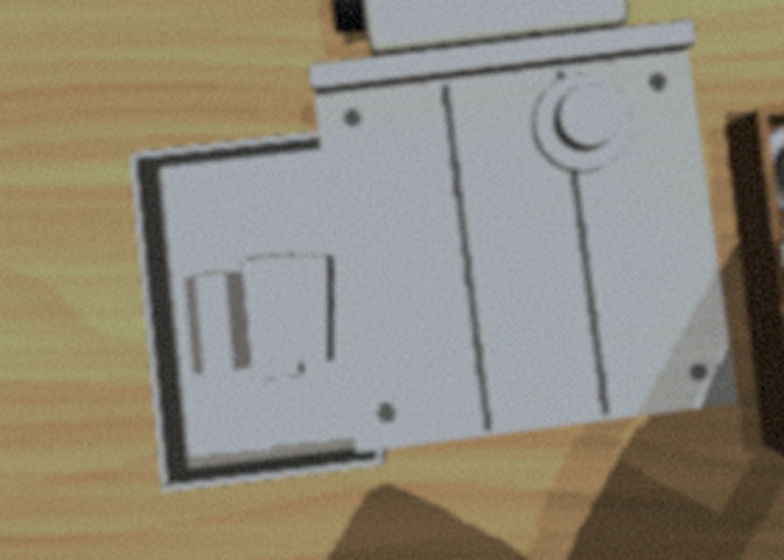

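The plate is clear, and all three pieces are inside the box outline: hex at (215,322), bar and angle at (250–333, 255–375). The hub hasn't moved. I'll use the side view to check how the angle sits.

Run:
```python
from rig import *;from h import *
f=np.load("t5.npz")
q=lambda x,y:(110+x/2.8,150+y/2.8)
for p,z in [((133,156),75),((165,490),75),((383,462),75),((586,118),150),((331,257),35),((331,360),35),((331,257),75),((245,260),26)]:print(p,tab(ray(f,q(*p),z)))
f=grab_frame("side");cv2.imwrite("pics/s6.png",cv2.resize(f["pixels"][140:280,120:290],None,fx=4,fy=4,interpolation=2))
```

```text
(133, 156) [ 75.3 222.9]
(165, 490) [-121.  223.]
(383, 462) [-120.5   95.5]
(586, 118) [ 59.6 -38.4]
(331, 257) [  3.  115.4]
(331, 360) [-60.1 122.3]
(331, 257) [  2.1 112.8]
(245, 260) [  7.6 169.7]
```

View pics/s6.png

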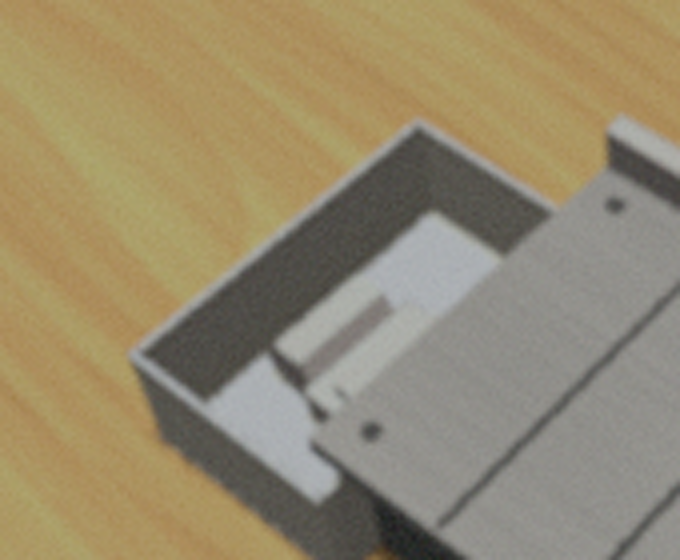

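The side view shows the hex and bar flat on the box floor and nothing sticking up above the plate. The box is square at y≈160 and the hub is within measurement noise of its start. The arm is clear, so I'll hand in.

```bash
python3 -c "
from rig import *
print(sign_off())"
```

```text
the job is handed in; nothing more can be done
None
```

I handed the job in at about 12 s: the scrap box is square against the table's foot with its rim under the plate, all three offcuts were pushed off into it, and the hub and parts box look unmoved; the angle is partly hidden by the plate, so I only saw that it sits low, and sign-off returned no verdict.

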